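# Lay a sensor on the sloping inspection cradle

### The arm

A 6-joint arm with a two-finger parallel gripper is mounted at the origin on the work surface. World frame = base frame: x ahead of the robot, y to its left, z up, the work surface at z = 0. Lengths are in mm, angles in rad, forces in N, time in s.
With the tool pointing down it reaches from about 425 to 950 mm from the base axis. Payload 14.7 kg.
Tool frame: the origin (TCP) lies midway between the tips of the shut fingers; the grasp point (between the pads) lies 19 mm behind it; z points along the fingers, y is the line along which they close (so a half turn about z gives the same grasp; the last joint's range is limited). The gripper opens to 85 mm and grips with 20 to 120 N. Pads are 22 mm wide; open, the fingers measure 114 mm over their backs; the gripper's body (76 mm by 85 mm) begins 54 mm behind the grasp point. The pads swing forward as they close: fully open they stand 13 mm farther back than shut.
Start: joints at [-1.193, 0.48, 1.596, -0, 1.065, -0.047], TCP at [267.905, -592.216, 231.297] pointing down, gripper open.
Joint ranges: [-2.75, 2.75], [-0.82, 2.05], [0.23, 2.67], [-1.56, 4.7], [0.09, 2.69], [-2.92, 2.92]. Speed limits (rad/s): [1.89, 1.89, 2.39, 3.01, 3.01, 3.01].

### API

Orientations are given as a rotation vector (axis times angle).
In Python, from rig import r gives the robot as it stands. Calls block until the motion is done:
- r.move_pose(position, orientation): joint-space move of the TCP to a pose.
- r.servo_line(position, speed=150, rotation=None, max_force=None): straight line of the TCP; rotation=None keeps the orientation; speed is the mean speed in mm/s. With max_force (N) it stops when the force on the tool has changed by that much, and returns True; else False.
- r.move_joints(angles): joint-space move.
- r.move_gripper(opening, force=None): finger opening in mm; force is the grip in N (None keeps the last); returns when the fingers have stopped.
- r.sleep(seconds).
- r.solve_ik(position, orientation): joint angles nearest the present ones, or None.
- r.state(): the state.
- r.read_camera(name): name is "scene" or "side" or "wrist"; returns a dict with "img" (480x640x3 uint8, red, green, blue), "fx", "fy", "cx", "cy" (pixels), "dist" ([k1, k2, p1, p2, k3] as OpenCV has them; the pictures are not rectified), "R" (3x3) and "t" (3): a world point X has camera coordinates R X + t. Camera axes: x right, y down, z forward; pixel columns grow to the right and rows downward; lengths in mm; the calibration is good to about 2 mm. A picture is of the moment at which its call begins. There is no depth.
A pose or a line that the arm cannot do raises r.PlanningError and nothing moves.
- r.hand_in(): hands the job in; it is judged then, once.
The state is a dict: "time": time; "joint_positions": joint angles; "qd": joint speeds; "joint_efforts": joint torques, N m; "tcp_pos": TCP position; "eef_rot": TCP orientation; "ft_force": force on the tool from outside, world axes, zero at the start; "ft_torque": the same for the moment, N m; "finger_gap": finger opening in mm; "finger_force": force on a finger pad.
Only numpy, scipy, OpenCV 4.12 (cv2) and the standard library are available. Lean on these libraries where they do the work, as an engineer would, in place of code of your own. Each camera call takes 0.05 s, during which the arm holds its last target. There are 200 camera calls.

### The job

Take the blue sensor out of the black tray and lay it flat on the narrow sloping cradle under the inspection lamp: centred and straight along the bar, lens facing out, plain end down against the lip and steel plug pointing up the slope. Set it down in the hand and only then let go, do not drop it; leave the grey sensor where it is in the tray and do not bump the lamp.

Things in the scene. Friction and masses are not known exactly. Their poses are not given: they have to be found in the camera images.
- blue_sensor: sensor to move: blue box 64 (x) x 40 (y) x 30 (z) mm, about 0.15 kg; black round lens (26 across, 8 high) on its top face, 8 from the middle towards the plain -x end; steel plug (14 across, 14 long) on its +x end. Origin: centre of the box's underside; x along its length towards the plug, z out of the lens side. It starts lying in the tray, lens up
- blue_sensor_plug (a point): outer end of the blue sensor's steel plug: 46 mm along x and 15 mm up from the sensor's origin
- grey_sensor: another sensor of the same shape and size, light grey; it stays in the tray, on either side of the blue one
- tray: black shallow tray fixed to the table, 220 (x) x 270 (y) x 14 mm high, walls and floor 4 mm thick (sensors stand on its floor, 4 mm above the table). Origin: centre of its underside
- stand: fixed inspection stand: base plate 175 x 160 x 10 mm, a central column carrying the cradle and, 85 mm behind (+x) and 55 mm to +y of the origin, a 16 mm square post carrying the lamp. Origin at table height under the middle of the laid sensor; x points away from the robot's side; turned only about the vertical
- cradle: fixed yellow bar 28 mm wide, 10 thick, rising at 25 degrees away from the robot; orange lip across its low end, 28 wide, 6 thick, 10 above the bar, which runs 76 up the slope. Origin: on the bar top at the middle of the lip's inner face, 100 above the table; x up the slope, y across (level), z out of the surface. Laid sensor: origin at (32, 0, 0), same axes; it may stick and not slide to the lip
- lamp: white lamp fixed over the cradle: 50 (x) x 150 (y) x 24 mm thick, underside 248 mm above the table (134 above the laid sensor's seat), middle 41 mm behind (stand +x) the seat's middle. It blocks a gripper coming straight down; one leaning back towards the robot, square to the bar, passes in front. Origin: centre of its underside; axes as the stand's
There are look-alikes about, which are no part of the job. Several things look just like the blue_sensor: the one meant starts farthest to the robot's left.

How it is judged:
By the outcome, as a careful person would: the job done as asked, in the order asked, and still so for the second after the job is handed in, with the robot touching nothing.
It also fails if it takes over 45 s, if anything falls off the work surface, if the arm or the gripper's body presses on something with over 40 N, if the wrist force passes 120 N, or if a joint passes its speed limit or range.

## Working session

There is one attempt and no reset: what is moved stays moved. The work goes in short steps, each a Python script; the robot and the scene stay as the last script left them, time stands still between calls to the robot, and variables do not carry over. Pictures are saved under pics/ and viewed, at most 10 in all, crops included, and the job is handed in when it is done.

```bash
mkdir -p pics; cat > h.py <<'E'
import numpy as np, cv2
from scipy.spatial.transform import Rotation as Ro
from rig import r
def K(c): return np.array([[c["fx"],0,c["cx"]],[0,c["fy"],c["cy"]],[0,0,1.]])
def ray(c,px):
    u=cv2.undistortPoints(np.array(px,float).reshape(-1,1,2),K(c),np.array(c["dist"],float)).reshape(-1,2)
    R=np.array(c["R"]);t=np.array(c["t"])
    d=np.c_[u,np.ones(len(u))]@R; return -R.T@t,d/np.linalg.norm(d,axis=1,keepdims=True)
def plane(c,px,z):
    o,d=ray(c,px); return o+d*((z-o[2])/d[:,2])[:,None]
def tri(*obs): # (cam,px) list
    A=np.zeros((3,3));b=np.zeros(3);L=[]
    for c,p in obs:
        o,d=ray(c,[p]);M=np.eye(3)-np.outer(d[0],d[0]);A+=M;b+=M@o;L.append((M,o))
    X=np.linalg.solve(A,b);return X,[float(np.linalg.norm(M@(X-o))) for M,o in L]
def proj(c,X):
    return cv2.projectPoints(np.array(X,float).reshape(-1,1,3),cv2.Rodrigues(np.array(c["R"]))[0],np.array(c["t"],float),K(c),np.array(c["dist"],float))[0].reshape(-1,2)
def save(c,n): cv2.imwrite(f"pics/{n}.png",c["img"][:,:,::-1])
E
python3 - <<'E'
from h import *
import pickle
for n in("scene","side"):
    c=r.read_camera(n);save(c,n);pickle.dump(c,open(n+".pkl","wb"))
    R=np.array(c["R"]);print(n,c["fx"],c["dist"],-R.T@c["t"],R[2])
s=r.state();print(s["time"],s["eef_rot"],s["ft_force"])
E
```

```text
scene 448.40038111710425 [-0.10816415  0.          0.          0.          0.        ] [923.50584146 390.9467657  742.43190278] [-0.5039478  -0.49238183 -0.70964551]
side 533.329327088745 [-0.11154289  0.          0.          0.          0.        ] [ 314.64800314 -466.66894354  824.39018163] [ 0.24055094  0.54949362 -0.80011999]
0.1 [-3.06991197e+00 -6.62041849e-01  2.94456046e-04] [0.33726735 0.00827111 0.30380054]
```

View pics/scene.png

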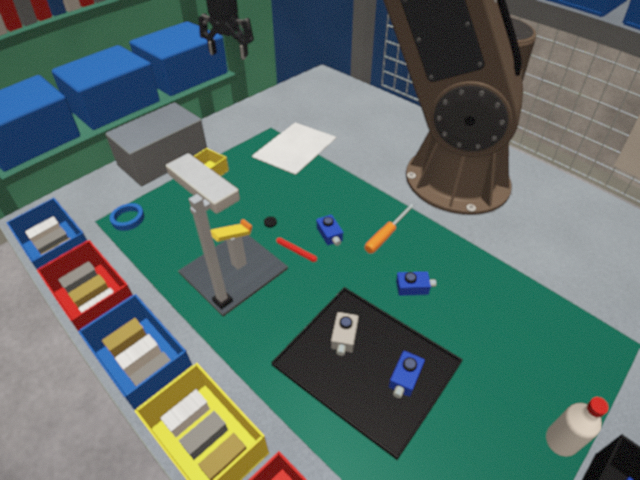

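View pics/side.png

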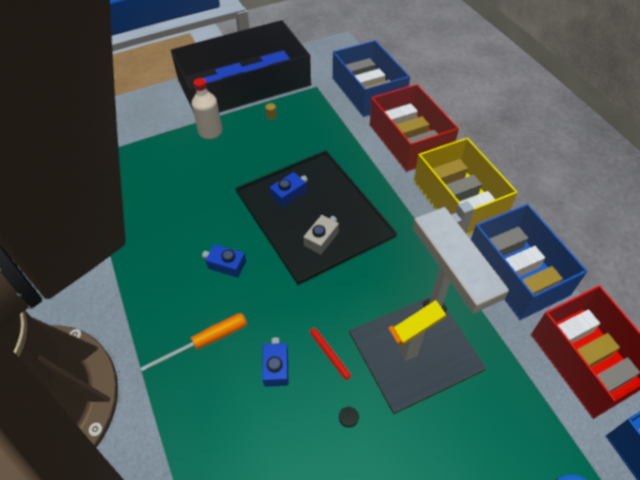

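Scene shows three blue look-alikes: in the tray (407,372), on the mat at (414,283) and (330,230). In the side view they are at (289,187), (226,259) and (275,363). The one in the tray should be farthest to +y, so it's my choice; a check follows. Cradle: scene (231,231), side (418,322). Lamp: scene (203,180), side (460,258).

```bash
cat >> h.py <<'E'
def hsv(c): return cv2.cvtColor(c["img"],cv2.COLOR_RGB2HSV)
def mask(c,lo,hi): return cv2.inRange(hsv(c),np.array(lo),np.array(hi))
def blobs(m,amin=60):
    n,l,s,ce=cv2.connectedComponentsWithStats(m)
    return [(int(s[i,4]),ce[i].round(1),s[i,:4],(l==i).astype(np.uint8)) for i in range(1,n) if s[i,4]>=amin]
BLUE=((108,140,60),(128,255,255)); YEL=((22,150,120),(33,255,255)); ORA=((6,150,120),(20,255,255))
E
python3 - <<'E'
from h import *
import pickle
S=pickle.load(open("scene.pkl","rb"));D=pickle.load(open("side.pkl","rb"))
for n,p,q in [("tray",(407,372),(289,187)),("b2",(414,283),(226,259)),("b3",(330,230),(275,363)),
  ("lensT",(410,364),(285,184)),("plugT",(398,392),(304,178)),("grey lens",(346,323),(319,231)),("grey plug",(341,350),(333,219)),("cradle",(231,231),(418,322)),("lamp",(203,180),(460,258))]:
    print(n,*[x for x in tri((S,p),(D,q))])
print(plane(S,[(344,290),(461,360),(397,457),(273,364)],14),plane(D,[(237,188),(325,153),(396,234),(298,282)],14))
for c in (S,D):
  for nm,k in(("b",BLUE),("y",YEL),("o",ORA)):
    print(nm,[(a,ce,bb) for a,ce,bb,_ in blobs(mask(c,*k),40)])
s=r.state();c=r.read_camera("wrist");R=Ro.from_rotvec(s["eef_rot"]).as_matrix()
Rc=np.array(c["R"]);print("cam in tool",R.T@(-Rc.T@c["t"]-s["tcp_pos"]),(Rc@R).round(3),c["fx"])
E
```

```text
tray [557.2217911  239.46020945  24.44456487] [1.4315949112176976, 1.4315949112175599]
b2 [383.33851247 128.02164754  17.46072438] [1.3107112137436798, 1.3107112137437555]
b3 [ 389.74948962 -103.01769353   15.45112098] [0.5971885050820629, 0.5971885050821447]
lensT [548.79447501 237.28688376  39.19307946] [1.1518104480090543, 1.1518104480091145]
plugT [596.0491821  250.83634394  22.52270301] [0.9081692945956141, 0.9081692945955275]
grey lens [561.68721719 100.23502765  36.79626825] [0.8294615737635754, 0.8294615737635949]
grey plug [603.23897302 126.34360435  22.00996297] [0.9365669594147858, 0.9365669594147863]
cradle [ 600.57716006 -176.24856844  112.85353979] [0.5110821106918084, 0.5110821106921088]
lamp [ 636.13511283 -178.6364334   261.60043576] [2.78333412957518, 2.7833341295752376]
[[493.36841314  35.27905128  14.        ]
 [464.08559779 295.5202425   14.        ]
 [678.5224045  316.3001208   14.        ]
 [704.59167822  56.29341557  14.        ]] [[462.76830316 291.26959256  14.        ]
 [671.20718594 307.18930415  14.        ]
 [700.52046294  46.52601147  14.        ]
 [486
[... 2730 characters left out ...]
, array([398, 117,  30,  16], dtype=int32)), (2133, array([463.6, 176.1]), array([418, 138,  99,  96], dtype=int32)), (456, array([542.9, 279.5]), array([525, 268,  36,  24], dtype=int32)), (1001, array([419.6, 321.1]), array([394, 300,  52,  43], dtype=int32)), (585, array([598.9, 348.7]), array([580, 334,  39,  30], dtype=int32))]
o [(772, array([219. , 330.2]), array([191, 313,  55,  36], dtype=int32)), (92, array([395. , 334.6]), array([389, 326,  15,  18], dtype=int32)), (136, array([592. , 350.2]), array([577, 334,  40,  33], dtype=int32))]
cam in tool [  69.82178845    0.67785035 -142.98655916] [[-0.     1.     0.   ]
 [-0.959  0.    -0.282]
 [-0.282 -0.     0.959]] 342.66773342942474
```

The tray sensor has the highest y (239, against 128 and -103), so it's confirmed as the blue one meant. Next I'll take wrist views of the cradle on the way to it.

```bash
cat >> h.py <<'E'
def cradleR(psi,th=np.radians(25)):
    return Ro.from_euler("z",psi).as_matrix()@Ro.from_euler("y",-th).as_matrix()
FLIP=np.diag([-1.,1,-1])
def rv(M): return Ro.from_matrix(M).as_rotvec()
E
python3 - <<'E'
from h import *
import pickle
S=pickle.load(open("scene.pkl","rb"));D=pickle.load(open("side.pkl","rb"))
lip,e=tri((S,(245.9,224.8)),(D,(395,334.6)));bar,e2=tri((S,(229,232)),(D,(419.6,321.1)))
v=bar-lip;psi=np.arctan2(v[1],v[0]);print(lip,e,bar,e2,psi,np.degrees(np.arctan2(v[2],np.hypot(*v[:2]))))
C=cradleR(psi)
for i,off in enumerate([(-10,25,130),(-40,-35,110)]):
    p=bar+C@np.array(off,float);rot=rv(C@FLIP)
    if i==0: r.move_pose(p,rot)
    else: r.servo_line(p,speed=150)
    r.sleep(.2)
    c=r.read_camera("wrist");save(c,f"cr{i}");pickle.dump(c,open(f"cr{i}.pkl","wb"))
    print(r.state()["time"],r.state()["joint_positions"],[(nm,a,ce,bb) for nm,k in(("y",YEL),("o",ORA)) for a,ce,bb,_ in blobs(mask(c,*k),100)])
a=np.hstack([cv2.resize(cv2.imread(f"pics/cr{i}.png"),(400,300)) for i in(0,1)]);cv2.imwrite("pics/crboth.png",a)
E
```

```text
[ 562.7207553  -176.48932115  103.48874355] [0.22849072470529797, 0.22849072470539453] [ 604.3610033  -176.39176219  112.74242199] [0.38444148350384405, 0.38444148350410984] 0.002342896036801649 12.529154663623254
2.5167 [-0.45146762  0.2046527   2.15611496  0.46589387  0.4246607  -2.41601888] [('y', 185, array([287.3, 197.9]), array([273, 195,  35,   7], dtype=int32)), ('y', 1093, array([421.2, 355.6]), array([410, 301,  31,  88], dtype=int32)), ('y', 4252, array([509.6, 327.6]), array([444, 300, 113,  71], dtype=int32))]
3.3833 [-0.5972119   0.2678056   2.17118023  0.64261563  0.40989317 -2.72797118] [('y', 2199, array([14.7, 96.2]), array([ 0, 40, 45, 94], dtype=int32)), ('y', 3960, array([539.9, 344.4]), array([472, 324, 131,  55], dtype=int32)), ('o', 177, array([367. , 237.5]), array([349, 233,  41,  12], dtype=int32))]
```

View pics/crboth.png

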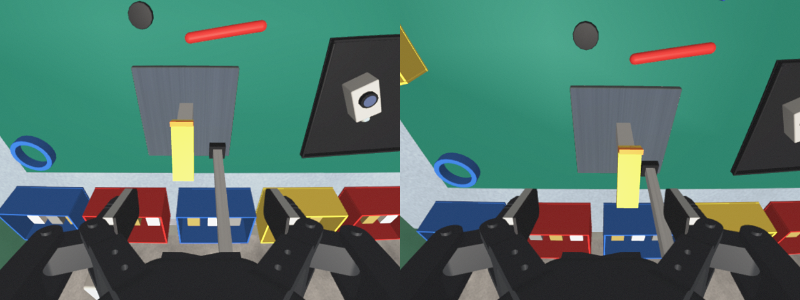

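Wrist views: bar at about (291,240) and (1004-640... i.e. 364,285) full-res, orange lip at its top end; lamp post at its right, lamp outside the view. Extract the bar's quad.

```bash
python3 - <<'E'
from h import *
import pickle
for i in (0,1):
    c=pickle.load(open(f"cr{i}.pkl","rb"));H=hsv(c)
    x,y=((291,240),(1004-640+36-36+0,285))[i]
    m=mask(c,(18,60,120),(36,255,255))
    print(H[y,x],c["img"][y,x])
    for a,ce,bb,_ in blobs(m,500): print(a,ce,bb)
    print([tuple(map(int,H[yy,x])) for yy in range(y-60,y-30,3)])
s=[]
for i,(x,y) in enumerate(((291,245),(364,290))):
    im=cv2.imread(f"pics/cr{i}.png")[y-75:y+75,x-50:x+50];s.append(cv2.resize(im,None,fx=4,fy=4,interpolation=cv2.INTER_NEAREST))
cv2.imwrite("pics/crz.png",np.hstack(s))
E
```

```text
[ 30 117 247] [247 247 134]
3346 [291.8 241.1] [272 195  38  95]
5822 [490.  333.7] [409 299 149  91]
[(20, 17, 139), (23, 15, 138), (15, 15, 138), (21, 13, 137), (23, 166, 155), (23, 153, 253), (24, 153, 247), (24, 149, 247), (30, 124, 247), (30, 124, 247)]
[ 30 118 247] [247 247 133]
2303 [14.7 96.7] [ 0 39 45 98]
3448 [365.4 285. ] [346 240  44  93]
4089 [540.1 344. ] [471 323 133  56]
[(23, 15, 132), (17, 17, 134), (20, 17, 132), (24, 172, 150), (11, 186, 148), (24, 147, 249), (24, 144, 247), (25, 145, 247), (30, 122, 247), (30, 123, 247)]
```

View pics/crz.png

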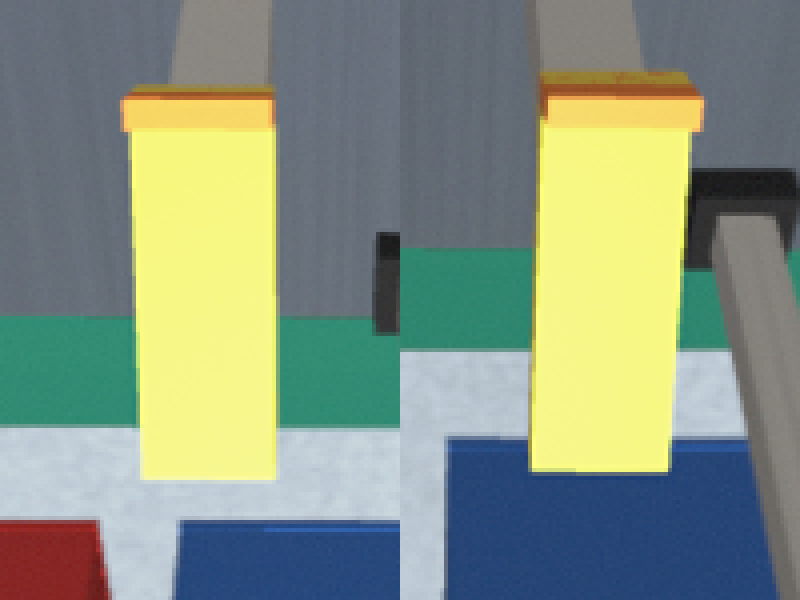

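```bash
cat > cr.py <<'E'
from h import *
import pickle
CS=[pickle.load(open(f"cr{i}.pkl","rb")) for i in(0,1)]
def corners(c,cen):
    m=mask(c,(28,95,230),(32,140,255)); b=min(blobs(m,1500),key=lambda b:np.hypot(*(b[1]-cen)))[3]
    ys=np.where(b.any(1))[0]; y0,y1=ys[0],ys[-1]+1
    rows=np.arange(y0+8,y1-8);L=[np.where(b[y])[0][0]-.5 for y in rows];Rr=[np.where(b[y])[0][-1]+.5 for y in rows]
    pl=np.polyfit(rows,L,1);pr=np.polyfit(rows,Rr,1)
    cols=np.where(b.sum(0)>40)[0][3:-3]
    bot=np.polyfit(cols,[np.where(b[:,x])[0][-1]+.5 for x in cols],1);top=np.polyfit(cols,[np.where(b[:,x])[0][0]-.5 for x in cols],1)
    def X(p,q): y=(q[1]+q[0]*p[1])/(1-q[0]*p[0]);return (np.polyval(p,y),y)
    m2=mask(c,(21,135,235),(27,175,255));b2=min(blobs(m2,100),key=lambda b:np.hypot(*(b[1]-cen)))[2]
    xl,xr=b2[0]-.5,b2[0]+b2[2]-.5
    return [X(pl,bot),X(pr,bot),(xl,np.polyval(top,xl)),(xr,np.polyval(top,xr))]
P=[corners(c,x) for c,x in zip(CS,((291.8,241),(365,285)))]
print(np.round(P,1))
W=[]
for k in range(4):
    X,e=tri((CS[0],P[0][k]),(CS[1],P[1][k]));W.append(X);print(X.round(1),np.round(e,2))
W=np.array(W)
# image left = world? camera x; cradle y sign by world y
s=np.sign(W[0,1]-W[1,1])
M=np.array([(76,14*s,0),(76,-14*s,0),(0,14*s,10),(0,-14*s,10)],float)
from scipy.optimize import least_squares
def res(q):
    Y=M@cradleR(q[3]).T+q[:3]; return np.concatenate([(proj(c,Y)-p).ravel() for c,p in zip(CS,P)])
o=least_squares(res,[565,-176,100,0]);print("cradle",o.x,np.abs(o.fun).max(),"free theta",least_squares(lambda q:np.concatenate([(proj(c,M@cradleR(q[3],q[4]).T+q[:3])-p).ravel() for c,p in zip(CS,P)]),[565,-176,100,0,.43]).x)
np.save("cradle.npy",o.x)
S=pickle.load(open("scene.pkl","rb"));D=pickle.load(open("side.pkl","rb"))
C=cradleR(o.x[3]);bm=o.x[:3]+C@[38,0,0];print(proj(S,bm),proj(D,bm))
T=o.x[:3]+C@[32,0,0]
for d in(0,60,120): print(r.solve_ik(T+C@[0,0,d],rv(C@FLIP)))
print([r.solve_ik(T+C@[0,0,60],rv(C))])
E
python3 cr.py
```

```text
[[[276.5 288.5]
  [309.5 288.5]
  [271.5 202.5]
  [308.5 202.5]]

 [[346.6 331.6]
  [380.1 332.8]
  [350.5 246.4]
  [388.5 246.7]]]
[ 633.7 -191.5  132.6] [0.12 0.12]
[ 633.5 -163.7  133.4] [0.69 0.69]
[ 561.7 -191.2  108.9] [0.23 0.23]
[ 562.4 -163.1  108.1] [0.1 0.1]
cradle [ 5.65871191e+02 -1.77235279e+02  9.99733209e+01 -4.86529572e-03] 1.090980355416491 free theta [ 5.66002309e+02 -1.77229613e+02  9.98087156e+01 -4.92945153e-03
  4.38486949e-01]
[[230.2632344  229.53292254]] [[418.19011322 321.63337764]]
[-0.44768067  0.47218274  2.1322843   0.92789436  0.22823161 -2.8919618 ]
[-0.47193834  0.34919711  2.142122    0.65382711  0.31820949 -2.62862636]
[-0.4988265   0.22889619  2.13510976  0.49556963  0.43494468 -2.48063032]
[None]
```

```bash
python3 - <<'E'
from h import *
q=np.load("cradle.npy");C=cradleR(q[3]);T=q[:3]+C@[32,0,0]
for a in(-20,-10,0,10,20):
    Rt=C@Ro.from_euler("y",-a,degrees=True).as_matrix()@FLIP  # +a: leans more back
    g=T+C@[0,0,20]
    for d in(0,50):
        j=r.solve_ik(g+Rt@[0,0,19-d],rv(Rt)); print(a,d,None if j is None else np.round(j,2))
    j=r.solve_ik(g+C@np.diag([1,-1,-1.])@[0,0,19],rv(C@np.diag([1,-1,-1.])));print("alt",None if j is None else np.round(j,2))
E
```

```text
-20 0 [-0.36  0.53  1.86  0.05  0.67 -1.96]
-20 50 [-0.36  0.46  1.83  0.04  0.77 -1.96]
alt [-0.45  0.47  2.13  0.92  0.23  0.26]
-10 0 [-0.4   0.49  2.    0.25  0.42 -2.18]
-10 50 [-0.41  0.4   1.99  0.21  0.52 -2.14]
alt [-0.45  0.47  2.13  0.92  0.23  0.26]
0 0 [-0.45  0.47  2.13  0.92  0.23 -2.89]
0 50 [-0.47  0.37  2.14  0.69  0.3  -2.66]
alt [-0.45  0.47  2.13  0.92  0.23  0.26]
10 0 [-0.5   0.49  2.26  2.08  0.32  2.19]
10 50 [-0.54  0.38  2.29  1.79  0.3   2.46]
alt [-0.45  0.47  2.13  0.92  0.23  0.26]
20 0 [-0.56  0.56  2.37  2.44  0.61  1.76]
20 50 [-0.61  0.45  2.42  2.31  0.58  1.85]
alt [-0.45  0.47  2.13  0.92  0.23  0.26]
```

```bash
python3 - <<'E'
from h import *
import pickle
p=np.array(r.state()["tcp_pos"]);r.servo_line(p+[-50,0,30],speed=200)
yaw=.28;A=np.radians(5)
Rs=Ro.from_euler("z",yaw).as_matrix();Rt=Rs@Ro.from_rotvec([0,A,0]).as_matrix()@FLIP
b=np.array([556.5,239.5,0])
for i,off in enumerate([(0,35,150),(-30,-35,120)]):
    t=b+Rs@np.array(off,float)
    if i==0:r.move_pose(t,rv(Rt))
    else:r.servo_line(t,speed=150)
    r.sleep(.2)
    c=r.read_camera("wrist");save(c,f"se{i}");pickle.dump(c,open(f"se{i}.pkl","wb"))
    px=proj(c,b+[0,0,34])[0];print(r.state()["time"],px)
    x,y=[int(v) for v in np.clip(px,75,[564,404])]
    im=c["img"][y-75:y+75,x-65:x+65,::-1];cv2.imwrite(f"pics/sz{i}.png",cv2.resize(im,None,fx=3,fy=3,interpolation=cv2.INTER_NEAREST));print(x-65,y-75)
    print([(a,ce,bb) for a,ce,bb,_ in blobs(mask(c,*BLUE),300)])
cv2.imwrite("pics/sz.png",np.hstack([cv2.imread(f"pics/sz{i}.png") for i in(0,1)]))
E
```

```text
5.8833 [279.68069861 253.5208077 ]
214 178
[(2102, array([193.6,  14.3]), array([152,   0,  96,  42], dtype=int32)), (839, array([280.8, 247.8]), array([254, 207,  53,  82], dtype=int32))]
6.825 [369.94496317 302.3332236 ]
304 227
[(2549, array([288.3,  25.6]), array([225,   0, 114,  67], dtype=int32)), (1885, array([370. , 301.9]), array([341, 248,  58,  92], dtype=int32))]
```

View pics/sz.png

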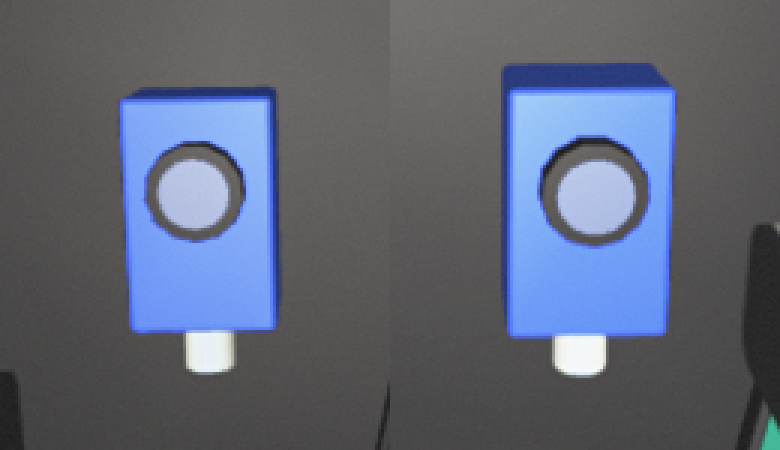

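The crop shows the blue sensor, lens up, plain end at the top of the picture and plug at the bottom; top-face corners are near (254,211)-(306,288) and (344,257)-(399,339). Measure those corners in both views.

```bash
cat > se.py <<'E'
from h import *
import pickle
from scipy.optimize import least_squares
def quad(c,cen):
    m=mask(c,(100,80,195),(125,255,255)); m=cv2.morphologyEx(m,cv2.MORPH_CLOSE,np.ones((3,3)))
    b=min(blobs(m,500),key=lambda b:np.hypot(*(b[1]-cen)))[3]
    ct=max(cv2.findContours(b,cv2.RETR_EXTERNAL,cv2.CHAIN_APPROX_NONE)[0],key=cv2.contourArea)[:,0].astype(float)
    q=cv2.minAreaRect(ct.astype(np.float32));bx=cv2.boxPoints(q);cc=bx.mean(0);L=[]
    for k in range(4):
        a,d=bx[k],bx[(k+1)%4];u=(d-a)/np.linalg.norm(d-a);nn=np.array([-u[1],u[0]])
        s=(ct-a)@u;h=(ct-a)@nn;w=ct[(np.abs(h)<5)&(s>6)&(s<np.linalg.norm(d-a)-6)]
        f=cv2.fitLine(w.astype(np.float32),cv2.DIST_HUBER,0,.01,.01).ravel()
        nn=np.array([-f[3],f[2]]);h0=nn@f[:2]
        if nn@(cc-f[:2])>0:nn=-nn;h0=-h0
        L.append((nn,h0+.5))
    P=np.array([np.linalg.solve([L[k-1][0],L[k][0]],[L[k-1][1],L[k][1]]) for k in range(4)])
    P=P[np.argsort(P[:,1])];return np.r_[P[:2][np.argsort(P[:2,0])],P[2:][np.argsort(P[2:,0])]]
if __name__=="__main__":
    CS=[pickle.load(open(f"se{i}.pkl","rb")) for i in(0,1)]
    P=[quad(c,x) for c,x in zip(CS,((281,248),(370,302)))];print(np.round(P,1))
    W=[]
    for k in range(4):
        X,e=tri((CS[0],P[0][k]),(CS[1],P[1][k]));W.append(X);print(X.round(1),np.round(e,2))
    W=np.array(W);s=np.sign(W[0,1]-W[1,1])
    M=np.array([(-32,20*s,30),(-32,-20*s,30),(32,20*s,30),(32,-20*s,30)],float)
    o=least_squares(lambda q:np.concatenate([(proj(c,M@Ro.from_euler("z",q[3]).as_matrix().T+q[:3])-p).ravel() for c,p in zip(CS,P)]),[556,239,4,.28])
    print("sensor",o.x,np.abs(o.fun).max());np.save("sensor.npy",o.x)
E
python3 se.py
```

```text
[[[-36.7 -28.5]
  [ -7.5  -6.5]
  [  9.4   8.5]
  [ 56.4  56.6]]

 [[-10.2  -7.9]
  [ -0.6  -1.5]
  [  6.4   3.8]
  [ 33.7  30.2]]]
[ 394.9 -150.1  -53.8] [7.52 7.52]
[  159.1 -1178.6 -1088.3] [8.22 8.22]
[ 972.5 2407.9 2529.5] [10.76 10.76]
[542.9 560.9 688.6] [10.45 10.45]
sensor [ 340.90180662 -437.704616   -413.39960797    1.41446062] 49.985546952400625
```

```bash
sed -i 's/nn=np.array(\[-f\[3\],f\[2\]\]);h0=nn@f\[:2\]/nn=np.array([-f[1],f[0]]);h0=nn@f[2:]/; s/nn@(cc-f\[:2\])/nn@(cc-f[2:])/' se.py; python3 se.py
```

```text
[[[253.1 210.7]
  [303.4 210.1]
  [257.1 288.7]
  [305.6 287.1]]

 [[342.5 255.5]
  [398.8 255.5]
  [342.5 338.5]
  [395.7 338.5]]]
[529.5 210.6  30.9] [0.25 0.25]
[517.9 248.5  33.8] [0.26 0.26]
[590.6 229.   31.7] [0.2 0.2]
[577.9 266.6  34.6] [0.32 0.32]
sensor [5.54209196e+02 2.38898475e+02 1.88334640e+00 2.91761774e-01] 0.8530389875947435
```

```bash
cat >> h.py <<'E'
TILT=Ro.from_rotvec([0,np.radians(5),0]).as_matrix()@FLIP   # tool in sensor frame
GP=np.array([-6,0,18.])                                       # grasp point in sensor frame
def tcp_for(p,R,back=0.):
    Rt=R@TILT; return np.array(p)+R@GP+Rt@[0,0,19-back],rv(Rt)
E
python3 - <<'E'
from h import *
import pickle
s=np.load("sensor.npy");R=Ro.from_euler("z",s[3]).as_matrix();p=np.array([s[0],s[1],4])
r.move_gripper(62,force=50)
t,ro=tcp_for(p,R,60);r.move_pose(t,ro)
t,ro=tcp_for(p,R);print("hit",r.servo_line(t,speed=60,max_force=15),r.state()["tcp_pos"],t)
r.move_gripper(30,force=50);r.sleep(.2)
a=r.state();print(a["finger_gap"],a["finger_force"],a["ft_force"],a["time"])
r.servo_line(np.array(t)+[0,0,90],speed=120);r.sleep(.2)
c=r.read_camera("wrist");save(c,"grip");pickle.dump(c,open("grip.pkl","wb"))
a=r.state();print(a["finger_gap"],a["finger_force"],a["ft_force"],a["time"])
E
```

```text
hit False [547.16844957 236.83781102   3.4110984 ] [546.87678839 236.69631454   3.07230074]
39.13789415492877 51.07309341430664 [-0.77116887 -0.62599723  5.5788064 ] 9.2583
39.111362250952965 50.3629195690155 [ 1.1251013   0.86942704 -1.93510244] 10.4083
```

View pics/grip.png

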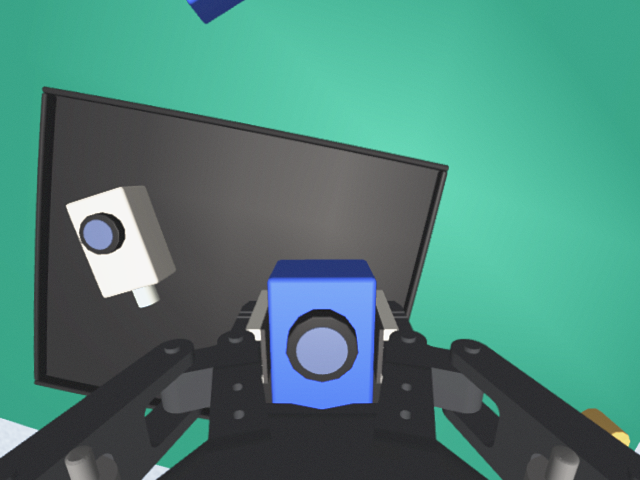

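The sensor is held square between the pads: top-face near edge from (268,277) to (375,277), lens centre at (322,347), and the grey sensor undisturbed in the tray. Compare against the nominal in-hand pose.

```bash
python3 - <<'E'
from h import *
import pickle
from scipy.optimize import least_squares
c=pickle.load(open("grip.pkl","rb"));a=r.state()
Rt=Ro.from_rotvec(a["eef_rot"]).as_matrix();R=Rt@TILT.T
p=np.array(a["tcp_pos"])-Rt@[0,0,19]-R@GP
M=np.array([(-32,-20,30),(-32,20,30),(-32,-20,0),(-32,20,0),(-8,0,38)],float)
print("nominal",proj(c,M@R.T+p).round(1).tolist())
H=hsv(c)
print([tuple(map(int,H[y,322])) for y in range(254,290,2)])
m=mask(c,(100,80,195),(125,255,255));b=max((b for b in blobs(m,500) if b[1][1]>260),key=lambda b:b[0]);print(b[:3])
bt=b[3];rows=[(y,int(np.where(bt[y])[0][0]),int(np.where(bt[y])[0][-1])) for y in range(b[2][1],b[2][1]+100,12)];print(rows)
d=mask(c,(105,120,40),(128,255,194));b=[b for b in blobs(d,300) if b[1][1]>240];print([(x[:3]) for x in b]);bt=b[0][3]
print([(y,int(np.where(bt[y])[0][0]),int(np.where(bt[y])[0][-1])) for y in range(b[0][2][1],b[0][2][1]+18,2)])
l=mask(c,(110,40,120),(128,110,230));print([x[:3] for x in blobs(l,300)])
E
```

```text
nominal [[268.2, 279.7], [379.8, 279.7], [278.4, 259.6], [368.6, 259.5], [324.1, 352.2]]
[(8, 10, 105), (20, 7, 104), (30, 5, 101), (114, 163, 117), (114, 167, 119), (114, 163, 119), (114, 171, 118), (114, 164, 120), (114, 165, 119), (114, 172, 120), (114, 174, 119), (114, 168, 123), (114, 181, 209), (113, 166, 242), (111, 140, 247), (109, 127, 247), (110, 127, 247), (109, 128, 247)]
(9054, array([321.5, 337.9]), array([268, 278, 108, 131], dtype=int32))
[(278, 271, 373), (290, 268, 375), (302, 268, 374), (314, 269, 374), (326, 270, 373), (338, 270, 373), (350, 270, 373), (362, 271, 372), (374, 271, 372)]
[(1732, array([321.4, 268.8]), array([268, 260, 108,  20], dtype=int32))]
[(260, 280, 364), (262, 277, 366), (264, 276, 367), (266, 275, 368), (268, 274, 369), (270, 273, 370), (272, 272, 371), (274, 271, 372), (276, 270, 373)]
[(695, array([ 97.5, 234.3]), array([ 83, 220,  30,  30], dtype=int32)), (1946, array([321.6, 350.3]), array([296, 327,  52,  48], dtype=int32))]
```

```bash
python3 - <<'E'
from h import *
import pickle
q=np.load("cradle.npy");C=cradleR(q[3])
p=np.array(r.state()["tcp_pos"]);r.servo_line(p+[-30,-20,110],speed=200)
P=lambda x,z:tcp_for(q[:3]+C@[x,0,z],C)
t,ro=P(36,60)
r.move_pose(t+[-110,0,40],ro);print(np.round(r.state()["joint_positions"],2))
r.servo_line(t,speed=100);r.sleep(.3)
a=r.state();print(np.round(a["joint_positions"],2),a["tcp_pos"],t,a["ft_force"],a["finger_gap"],a["time"])
for n in("scene","side","wrist"):
    c=r.read_camera(n);save(c,"h_"+n)
a=cv2.imread("pics/h_scene.png")[120:300,120:340];b=cv2.imread("pics/h_side.png")[190:370,330:550]
cv2.imwrite("pics/hov.png",np.hstack([cv2.resize(v,(396,324)) for v in(a,b)]))
E
```

```text
[-0.57  0.17  2.24  0.42  0.47 -2.49]
[-0.45  0.36  2.08  0.38  0.41 -2.34] [ 566.46909725 -177.32661499  165.67544608] [ 566.59457414 -177.23879871  165.48971634] [ 0.13721519  0.10328565 -2.29225209] 39.195489257368415 14.2333
```

View pics/hov.png

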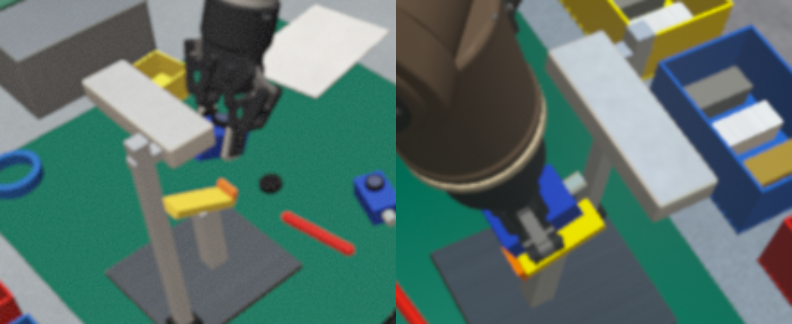

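Both views show the sensor above the bar at about (215,140) in the scene crop, plug up-slope, with a clear gap between hand and lamp. Set it down guarded.

```bash
python3 - <<'E'
from h import *
q=np.load("cradle.npy");C=cradleR(q[3])
P=lambda x,z:tcp_for(q[:3]+C@[x,0,z],C)[0]
Rt=C@TILT
def where():
    a=r.state();p=np.array(a["tcp_pos"])-Rt@[0,0,19]-C@GP-q[:3];R=Ro.from_rotvec(a["eef_rot"]).as_matrix()
    return (C.T@p).round(2),(C.T@a["ft_force"]).round(1),a["finger_gap"].__round__(2),round(a["time"],2)
print(where())
r.servo_line(P(36,8),speed=50);r.sleep(.2);print(where())
h=r.servo_line(P(36,-5),speed=8,max_force=5);w=where();print("down",h,w)
z=w[0][2]
r.servo_line(P(36,z+1.5),speed=10);r.sleep(.2);print(where())
h=r.servo_line(P(27,z+1.5),speed=8,max_force=5);w=where();print("lip",h,w)
x=w[0][0]
r.servo_line(P(x+.2,z+1.5),speed=10);r.sleep(.2);print(where())
h=r.servo_line(P(x+.2,z-4),speed=6,max_force=5);print("seat",h,where())
r.sleep(.2);print(where())
E
```

```text
(array([ 3.601e+01, -4.000e-02,  6.006e+01]), array([-1.3, -0.2, -1.2]), 39.52, 14.38)
(array([36.19, -0.07,  8.24]), array([-0.6,  0.9, -1.2]), 39.33, 15.78)
down True (array([ 3.596e+01,  2.000e-02, -2.000e-02]), array([1.1, 0.4, 8. ]), 39.19, 16.78)
(array([35.91,  0.04,  1.4 ]), array([-0.6, -0.7, -1.3]), 39.3, 17.32)
lip True (array([32.02, -0.09,  1.41]), array([2.4, 0.6, 1. ]), 39.21, 17.97)
(array([3.207e+01, 3.000e-02, 1.410e+00]), array([ 0.5,  0.4, -1.3]), 39.09, 18.42)
seat True (array([ 3.207e+01,  3.000e-02, -3.000e-02]), array([0.8, 0.1, 9. ]), 39.13, 18.87)
(array([ 3.209e+01,  4.000e-02, -1.000e-02]), array([0.9, 0. , 7.2]), 39.56, 19.07)
```

```bash
python3 - <<'E'
from h import *
q=np.load("cradle.npy");C=cradleR(q[3]);Rt=C@TILT
r.move_gripper(46);r.sleep(.2);r.move_gripper(66);r.sleep(.2)
t=np.array(r.state()["tcp_pos"])
r.servo_line(t+Rt@[0,0,-70],speed=60);r.servo_line(t+Rt@[0,0,-70]+[-130,0,40],speed=120);r.sleep(.3)
print(r.state()["time"],r.state()["ft_force"])
import pickle
for n in("scene","side","wrist"):
    c=r.read_camera(n);save(c,"f_"+n);pickle.dump(c,open(f"f_{n}.pkl","wb"))
    print(n,proj(c,[q[:3]+C@v for v in([24,0,38],[78,0,15],[0,-20,30],[0,20,30],[64,-20,30],[64,20,30])]).round(1).tolist())
a=cv2.imread("pics/f_scene.png")[140:320,120:340];b=cv2.imread("pics/f_side.png")[210:390,330:550]
u,v=proj(c,[q[:3]+C@[32,0,30]])[0].astype(int);w=cv2.imread("pics/f_wrist.png")[max(v-90,0):v+90,u-80:u+80];print(u-80,v-90)
cv2.imwrite("pics/fin.png",np.hstack([cv2.resize(x,(int(x.shape[1]*1.33),240)) for x in(a,b)]+[cv2.resize(w,(213,240))]))
E
```

```text
22.9417 [0.26616798 0.03009261 0.25116257]
scene [[239.8, 212.0], [215.5, 226.1], [241.9, 209.2], [254.4, 218.6], [216.7, 213.3], [229.2, 223.4]]
side [[403.7, 319.6], [438.6, 304.0], [398.0, 341.3], [384.9, 319.1], [435.5, 317.2], [421.3, 295.4]]
wrist [[323.3, 358.6], [323.1, 396.7], [300.4, 329.0], [346.1, 329.0], [301.4, 393.5], [345.0, 393.4]]
243 272
```

View pics/fin.png

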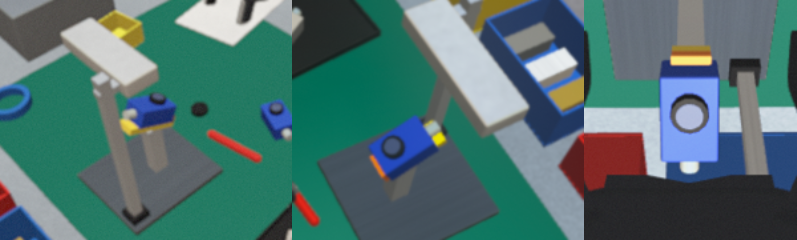

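The sensor lies on the bar with its lens out, plain end at the orange lip and plug up-slope. In the wrist crop the lip is at (691,55) and the lens at (690,115). A quick numeric check, then hand in if good.

```bash
python3 - <<'E'
from h import *
from se import quad
import pickle
q=np.load("cradle.npy");C=cradleR(q[3]);c=pickle.load(open("f_wrist.pkl","rb"))
Q=quad(c,(323,361));print(Q.round(1))
o,d=ray(c,Q);n=C[:,2];X=o+d*(((q[:3]+C@[0,0,30]-o)@n)/(d@n))[:,None];L=(X-q[:3])@C;print(L.round(1))
cen=L.mean(0);yaw=np.degrees(np.arctan2(*(L[2]+L[3]-L[0]-L[1])[[1,0]]));print(cen.round(1),yaw)
if abs(cen[1])<3 and abs(cen[0]-32)<4 and abs(yaw)<4: print(r.hand_in(),r.state()["time"])
E
```

```text
[[299.5 329.5]
 [343.5 329.5]
 [299.5 393.8]
 [343.5 392. ]]
[[  0.4 -20.8  30. ]
 [  0.5  17.8  30. ]
 [ 64.3 -21.8  30. ]
 [ 62.5  18.6  30. ]]
[31.9 -1.5 30. ] -0.056029587924472046
the job is handed in; nothing more can be done
the job is handed in; nothing more can be done
```

The blue sensor lies on the cradle, lens out, plain end against the lip, plug up the slope, about 1.5 mm off centre and straight to within 0.1°. I handed the job in about 23 s into the 45 s allowed, with the grey sensor never touched and the lamp not bumped; I haven't seen the judge's result.

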